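Clear the drip tray and draw out the long paddle

TASK

Clear the drip tray for washing: lift the two metal filter discs off its grate and layer them on the round ceramic lid rest, the larger disc first and centred on the rest, then the smaller centred on top of it. Then take the long bamboo paddle, whose blade is caught under the grate, tilt it handle end up, draw it out slantwise through the tray's opening, and finish while still holding it in the air with every part of it at least 10 cm above the top of the tray. Leave the mug, the carafe and the funnel where they stand.

Things in the scene. Friction and masses are not known exactly. Their poses are not given: they have to be found in the camera images.
- tray: White plastic drip tray fixed to the counter, 300 (x) x 200 (y) mm; origin at the centre of its underside, z up, +x end away from the robot. Walls 4 mm thick, inner floor 4 mm high; back (-x) and side walls 69 mm high, far (+x) wall 52 mm. A fixed flat dark steel grate (underside 62, top 69 mm high, acts as a solid plate) covers x = -146 to +6 mm; the rest of the top is the opening.
- tray_opening (a point): Centre of the tray's opening at the height of the grate's top (tray x = +76 mm, y = 0, 69 mm high). The opening spans tray x = +6 to +146 mm and y = -96 to +96 mm.
- paddle: Loose bamboo paddle, 250 mm along its x, 60 to 130 g, lying on the tray floor: handle (+x end) under the opening, blade under the grate. Origin: centre of its underside. Handle 20 mm wide, 14 mm thick, x = -50 to +125 mm, red band near its end; blade 40 mm wide, 12 mm thick, x = -125 to -45 mm. Longer than the opening and its diagonal, so it cannot come out level.
- paddle_butt (a point): Middle of the paddle's handle end face (paddle x = +125 mm).
- paddle_tip (a point): Middle of the paddle's blade end face (paddle x = -125 mm).
- disc_large: Loose silvery aluminium filter disc, 60 mm diameter, 12 mm thick, lying flat on the grate. Origin at the centre of its underside. Its fine holes are printed look only.
- disc_small: Loose brass (yellowish) filter disc, 48 mm diameter, 12 mm thick, lying flat on the grate beside the large one. Origin at the centre of its underside.
- rest: Loose round white ceramic lid rest with a blue ring, 110 mm diameter, flat top 14 mm above the counter, 0.4 kg. Origin at the centre of its underside. It stands to the left or the right of the tray.
- mug: Bystander: steel mug, 80 mm diameter, 85 mm high, with a handle. Origin at the centre of its underside.
- carafe: Bystander: empty glass carafe with black twist cap, 94 mm diameter, 167 mm high. Origin at the centre of its underside.
- funnel: Bystander: yellow plastic funnel standing on its wide mouth, 110 mm diameter, 105 mm high. Origin at the centre of its underside.

How it is judged:
By the outcome, as a careful person would: the job done as asked, in the order asked, and still so for the second after the job is handed in, while the arm keeps its last pose, push and grip.
It also fails if it takes over 66 s, if anything falls off the work surface, if the arm or the gripper's body presses on something with over 40 N, if the wrist force passes 120 N, or if a joint passes its speed limit or range.

ROBOT

A 6-joint arm with a two-finger parallel gripper is mounted at the origin on the work surface. World frame = base frame: x ahead of the robot, y to its left, z up, the work surface at z = 0. Lengths are in m, angles in rad, forces in N, time in s.
With the tool pointing down it reaches from about 0.3 to 0.775 m from the base axis. Payload 14.6 kg.
Tool frame: the origin (TCP) lies on the centre line of the jaws, within the pads' length; the fingertips stand 25 mm ahead of it and the grasp point (between the pads) lies 6 mm ahead of it (ctrl.finger_overhang is the distance from the TCP to the fingertips, in m); z points along the fingers, x is the direction in which the jaws open and shut, and the axes are right-handed (so a half turn about z gives the same grasp; the last joint's range is limited). The gripper opens to 85 mm and grips with 20 to 120 N. Pads are 22 mm wide; open, the fingers measure 114 mm over their backs; the gripper's body (76 mm by 85 mm) begins 54 mm behind the grasp point. The pads swing forward as they close: fully open they stand 13 mm farther back than shut.
Start: joints at [1.259, 0.3, 1.521, -0, 1.321, -0.067], TCP at [0.133, 0.534, 0.256] pointing down, gripper open.
Joint ranges: [-3.03, 3.03], [-0.79, 2.21], [0.23, 2.52], [-1.04, 4.18], [0, 3.07], [-2.55, 2.55]. Speed limits (rad/s): [2.22, 2.22, 2.57, 3.14, 3.14, 3.14].

INTERFACE

Orientations are given as [roll, pitch, yaw] about the fixed x, y, z axes, in that order (R = Rz(yaw) Ry(pitch) Rx(roll)).
In Python, from station import ctrl gives the robot as it stands.
- The arm moves only by the tool apply_moves, never from a script. Its arguments are lists of equal length, an entry for each row: "slide": the shift along the world's x, y, z normalised to -1 to 1, where 1 is 10 cm, a list of three; "turn": the turn about the world's z normalised to -1 to 1, where 1 is pi rad; "grip": the opening, from -1 (shut) to 1 (fully open). A call has exactly 8 rows; each row shifts and turns the commanded pose from where the row before left it; what a row does not reach is not made up. A row lasts 1/12 s, in which the tool goes at most 41.7 mm and 7.16 degrees, less where a joint would pass 70% of its speed; a pose out of reach is approached as far as the arm can. A call with a number of a shift or a turn outside -1 to 1 is refused whole. A call with a gripper value outside its range is refused whole. The fingers move at their own pace and stop on an object; the grip force is fixed at half the most. Time passes only in rows, so rows that do not move let the fingers close, or fill a call up. It gives the time, the measured TCP pose, the force and the opening at its end, in the units of the state.
- ctrl.read_state(): the state, without advancing time (a new reading comes with each control period).
- ctrl.get_image(name): name is "side" or "top" or "wrist"; returns the picture (420x560x3 uint8, red, green, blue); there is no depth.
- ctrl.camera_info(name): a dict with "K" (3x3 intrinsics, pixels), "pose" (4x4, takes a point from camera to world coordinates); the wrist camera has in their place "T_tool_cam" (4x4, takes a point from camera to tool coordinates, whose origin is the TCP and whose axes are the tool frame's). Camera axes: x right, y down, z forward; pixel columns grow to the right and rows downward; lengths in m; the calibration is good to about 2 mm. A picture is of the moment at which its call begins: read the wrist's pose just before it. camera_info takes no time and is no camera call.
- ctrl.job_done(): hands the job in, once; it reports no verdict.
The state is a dict: "time_s": time; "joints": joint angles; "joint_velocities": joint speeds; "effort": joint torques, N m; "ee_pos": TCP position; "tcp_rot": TCP orientation; "wrist_force": force on the tool from outside, world axes, zero at the start; "moment": the same for the moment, N m; "gripper_width": opening from 0.0 (shut) to 1.0 (fully open).
Only numpy, scipy, OpenCV 4.12 (cv2) and the standard library are available. Lean on these libraries where they do the work, as an engineer would, in place of code of your own. Each camera call takes 0.05 s, during which the arm holds its last target. There are 200 camera calls.

## Working session

There is one attempt and no reset: what is moved stays moved. The work goes in short steps, Python scripts to look and compute and a tool call to move; the robot and the scene stay as the last step left them, time stands still between calls to the robot, and variables do not carry over. Pictures are saved under pics/ and viewed, about 8 in all and at most 12, crops included, and the job is handed in when it is done.

Besides the shell and the picture viewer there is one more tool, called after ">>>" as name(argument=value, ...) on one line, values as JSON. apply_moves: Moves the arm, as the interface text tells. Its arguments: {"type":"object","properties":{"slide":{"type":"array","items":{"type":"array","items":{"type":"number"}}},"turn":{"type":"array","items":{"type":"number"}},"grip":{"type":"array","items":{"type":"number"}}},"required":["slide","turn","grip"]}

```bash
mkdir -p pics; ls; python3 - <<'E'
from station import ctrl
import cv2,numpy as np
print(ctrl.read_state(), ctrl.finger_overhang)
for n in ["side","top"]:
    i=ctrl.get_image(n); cv2.imwrite(f"pics/{n}0.png",i[:,:,::-1]); c=ctrl.camera_info(n); print(n,np.round(c["K"],1).tolist(),np.round(c["pose"],4).tolist())
print(ctrl.camera_info("wrist"))
E
```

```text
pics
{'time_s': 0.0, 'joints': array([ 1.25940295e+00,  3.00478666e-01,  1.52158925e+00,  1.54340026e-05,
        1.32073964e+00, -6.66101201e-02]), 'joint_velocities': array([ 4.68969488e-05, -1.17810189e-03,  2.68843751e-03,  7.10084522e-04,
       -6.53541604e-04, -4.97411404e-04]), 'effort': array([-1.12147365e-03, -5.43505597e+01, -3.61784327e+01, -1.35638620e-04,
        4.14547365e-03,  2.78699508e-05]), 'ee_pos': array([0.13322917, 0.53339749, 0.2557137 ]), 'tcp_rot': array([-3.14149687e+00,  1.21120569e-03,  1.32600930e+00]), 'wrist_force': array([-0.3659315 ,  0.07850481, -0.07888695]), 'moment': array([ 0.03319074,  0.00829974, -0.0016446 ]), 'gripper_width': 1.0000902632920714} 0.025
side [[532.9, 0.0, 272.5], [0.0, 532.9, 211.1], [0.0, 0.0, 1.0]] [[-0.8792, -0.3795, 0.2881, 0.2119], [-0.4763, 0.6844, -0.552, 0.6238], [0.0123, -0.6225, -0.7825, 0.9413], [0.0, 0.0, 0.0, 1.0]]
top [[445.0, 0.0, 282.5], [0.0, 445.0, 212.4], [0.0, 0.0, 1.0]] [[0.0295, -0.9809, 0.1924, 0.3314], [-0.9995, -0.0271, 0.0149, -0.0098], [-0.0094, -0.1927, -0.9812, 1.1205], [0.0, 0.0, 0.0, 1.0]]
{'K': array([[334.09671067,   0.        , 275.71564046],
       [  0.        , 334.09671067, 210.60236458],
       [  0.        ,   0.        ,   1.        ]]), 'T_tool_cam': array([[ 9.99999341e-01, -1.97883219e-04, -1.13093660e-03,
        -5.77907734e-04],
       [ 5.52678284e-04,  9.46363827e-01,  3.23102462e-01,
        -8.33880394e-02],
       [ 1.00634093e-03, -3.23102874e-01,  9.46363313e-01,
        -1.17951817e-01],
       [ 0.00000000e+00,  0.00000000e+00,  0.00000000e+00,
         1.00000000e+00]])}
```

View pics/top0.png

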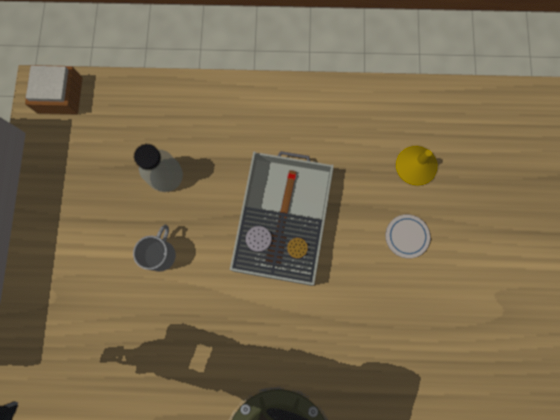

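View pics/side0.png

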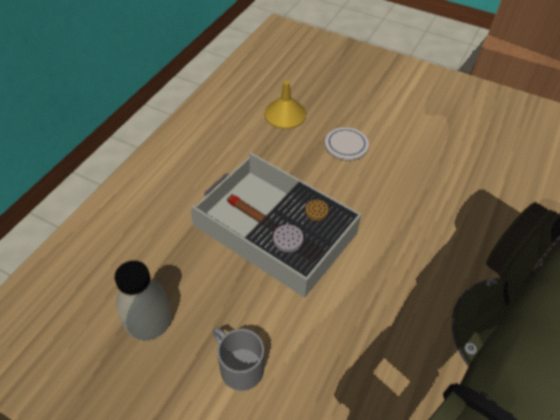

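The top view shows the large disc at (258,239), the small disc at (297,248), the rest at (408,236), the red band at (292,175), and tray corners at roughly (255,155), (332,165), (313,283) and (232,269). The side view agrees: large disc (288,238), small disc (317,210), rest (347,143), band (235,202). The mug, carafe and funnel stand clear of the tray.

```bash
cat > h.py <<'E'
from station import ctrl
import numpy as np, cv2
from scipy.spatial.transform import Rotation as R
def cam(n,st=None):
    c=ctrl.camera_info(n)
    if n=="wrist":
        T=np.eye(4); T[:3,:3]=R.from_euler('xyz',st["tcp_rot"]).as_matrix(); T[:3,3]=st["ee_pos"]
        return c["K"],T@c["T_tool_cam"]
    return c["K"],np.array(c["pose"])
def ray(K,P,uv,z):
    d=P[:3,:3]@np.linalg.inv(K)@[uv[0],uv[1],1]; o=P[:3,3]
    return (o+d*(z-o[2])/d[2])[:2]
def blob(img,lo,hi,box):
    """largest HSV blob in box (u0,v0,u1,v1): contour in full-image pixels"""
    u0,v0,u1,v1=box
    m=cv2.inRange(cv2.cvtColor(img,cv2.COLOR_RGB2HSV),np.array(lo),np.array(hi))
    k=np.zeros_like(m); k[v0:v1,u0:u1]=m[v0:v1,u0:u1]
    k=cv2.morphologyEx(k,cv2.MORPH_CLOSE,np.ones((7,7)))
    cs=cv2.findContours(k,cv2.RETR_EXTERNAL,cv2.CHAIN_APPROX_NONE)[0]
    return cv2.convexHull(max(cs,key=cv2.contourArea))
def circ(K,P,c,z):
    p=np.array([ray(K,P,q[0],z) for q in c]).astype(np.float32)*1000
    (x,y),(a,b),_=cv2.fitEllipse(p); return np.round([x,y,a,b],1)
def snap(n,f=None):
    st=ctrl.read_state(); i=ctrl.get_image(n)
    if f: cv2.imwrite(f"pics/{f}.png",i[:,:,::-1])
    return i,*cam(n,st)
E
python3 - <<'E'
from h import *
for n,bx in dict(top=dict(L=(240,220,274,256),S=(283,233,312,262),R=(380,210,435,262),B=(280,165,305,185)),
                 side=dict(L=(270,222,306,254),S=(302,196,332,224),R=(320,120,375,165),B=(225,192,246,210))).items():
    i=cv2.imread(f"pics/{n}0.png")[:,:,::-1].copy(); K,P=cam(n)
    h=cv2.cvtColor(i,cv2.COLOR_RGB2HSV)
    for k,b in bx.items():
        print(n,k,"hsv centre",h[(b[1]+b[3])//2,(b[0]+b[2])//2],end=" ")
        lo,hi,z=dict(L=((0,0,125),(180,75,255),.081),S=((8,110,100),(30,255,255),.081),R=((0,0,150),(180,60,255),.014),B=((0,180,110),(5,255,255),.018))[k]
        c=blob(i,lo,hi,b); print(circ(K,P,c,z) if len(c)>4 else None)
# tray corners (rim) from top
K,P=cam("top")
for uv,z in (((255,155),.052),((332,165),.052),((313,283),.069),((232,269),.069)): print(np.round(ray(K,P,uv,z)*1000))
i=cv2.imread("pics/top0.png")
cv2.imwrite("pics/crop.png",np.hstack([cv2.resize(i[145:290,225:340],None,fx=4,fy=4,interpolation=2)]))
E
```

```text
top L hsv centre [155  12 131] [471.4  62.6  53.9  55.2]
top S hsv centre [ 20 186 129] [452.4 -29.9  45.6  46.5]
top R hsv centre [ 13  20 154] [ 497.6 -306.8  103.7  104.2]
top B hsv centre [  1 238 146] [643.6 -14.5  11.6  25.4]
side L hsv centre [167  17 132] [471.1  60.   54.6  56.9]
side S hsv centre [ 17 158 124] [451.9 -31.8  45.   49. ]
side R hsv centre [ 11  25 175] [ 497.  -312.3  107.6  111.4]
side B hsv centre [  3 198 134] [643.6 -13.3  17.7  20.6]
[686.  80.]
[ 665. -114.]
[372. -70.]
[399. 121.]
```

View pics/crop.png

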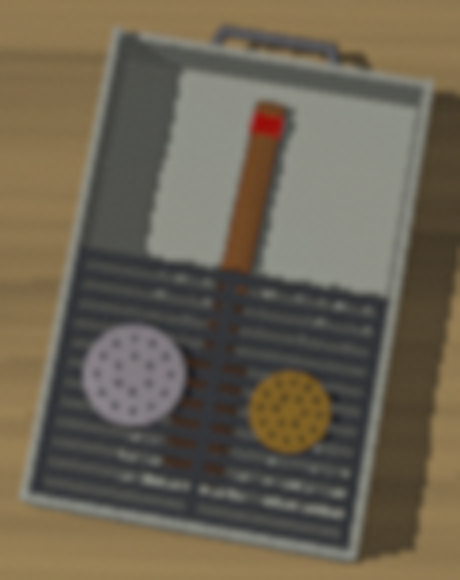

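The crop shows the paddle's butt at about full-image (292,171), with its axis running to (284,212) at the grate edge and the blade hidden under the grate. Both views agree to about 3 mm, so I'll move above the discs and take one close look.

>>> apply_moves(slide=[[0.2,-0.32,0],[0.2,-0.32,0],[0.2,-0.32,0],[0.2,-0.32,0],[0.2,-0.32,0],[0.2,-0.32,0],[0.2,-0.32,0],[0.2,-0.32,0]], turn=[0,0,0,0,0,0,0,0], grip=[1,1,1,1,1,1,1,1])

```text
time_s: 0.77
ee_pos: [0.2937, 0.2759, 0.2562]
tcp_rot: [-3.142, 0.0, 1.326]
wrist_force: [-0.2, 0.3, 0.2]
gripper_width: 0.998
```

>>> apply_moves(slide=[[0.2,-0.32,0],[0.2,-0.32,0],[0.2,-0.32,0],[0.2,-0.32,0],[0.2,-0.32,0],[0.2,-0.32,0],[0.2,-0.32,0],[0,0,0]], turn=[0,0,0,0,0,0,0,0], grip=[1,1,1,1,1,1,1,1])

```text
time_s: 1.43
ee_pos: [0.4353, 0.0493, 0.2559]
tcp_rot: [3.141, 0.001, 1.322]
wrist_force: [-0.1, 1.3, 0.3]
gripper_width: 0.999
```

```bash
python3 - <<'E'
from h import *
i,K,P=snap("wrist","w1"); s=ctrl.read_state(); print(s["time_s"],s["ee_pos"],s["tcp_rot"],s["gripper_width"])
iP=np.linalg.inv(P)
for p in ((.471,.061,.081),(.452,-.031,.081),(.644,-.014,.018)):
    q=K@(iP@[*p,1])[:3]; print(np.round(q[:2]/q[2]))
E
```

```text
1.4833 [0.43412407 0.05132197 0.25579222] [-3.14073149e+00  4.31870468e-04  1.32182128e+00] 1.0010056854350546
[298. 226.]
[199. 230.]
[269. 341.]
```

View pics/w1.png

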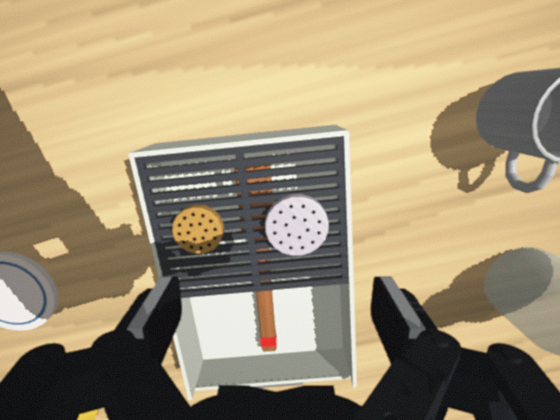

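The wrist view shows the large disc at (297,225), the small at (198,230), the band at (268,342), and the grate edge at about v=292. Predictions match within 1–2 px. Next I'll measure the discs and the paddle axis from this view.

```bash
python3 - <<'E'
from h import *
i=cv2.imread("pics/w1.png")[:,:,::-1].copy()
st=ctrl.read_state(); K,P=cam("wrist",st)
L=blob(i,(0,0,140),(180,60,255),(262,190,332,260)); print("L",circ(K,P,L,.081))
S=blob(i,(8,90,60),(30,255,255),(168,200,228,256)); print("S",circ(K,P,S,.081))
H=blob(i,(0,150,70),(14,255,255),(252,300,285,354)); 
p=np.array([ray(K,P,q[0],.018) for q in H])*1000; (c,wh,a)=cv2.minAreaRect(p.astype(np.float32)); print("H",c,wh,a); print(np.round(cv2.boxPoints((c,wh,a))))
B=blob(i,(0,200,120),(4,255,255),(252,325,285,354)); print("B",circ(K,P,B,.018))
for uv,z in (((131,154),.069),((348,129),.069),((355,385),.052),((190,397),.052)): print(np.round(ray(K,P,uv,z)*1000))
E
```

```text
L [470.   61.3  59.3  62.7]
S [449.6 -29.8  48.2  51.7]
H (617.153076171875, -8.015823364257812) (19.55634117126465, 75.10104370117188) 77.453125
[[578.  -9.]
 [652. -26.]
 [656.  -7.]
 [583.  10.]]
B [642.6 -12.6  14.5  22.2]
[368. -69.]
[395. 127.]
[704.  83.]
[ 673. -122.]
```

>>> apply_moves(slide=[[0.19,0.04,-0.2],[0.18,0.04,-0.2],[0,0,-0.28],[0,0,-0.28],[0,0,-0.28],[0,0,-0.2],[0,0,0],[0,0,0]], turn=[0,0,0,0,0,0,0,0], grip=[1,1,1,1,1,1,1,1])

```text
time_s: 2.15
ee_pos: [0.4698, 0.0623, 0.1122]
tcp_rot: [-3.14, 0.0, 1.327]
wrist_force: [0.4, 0.3, 1.7]
gripper_width: 0.998
```

>>> apply_moves(slide=[[0,0,-0.1],[0,0,-0.1],[0,0,0],[0,0,0],[0,0,0],[0,0,0],[0,0,0],[0,0,0]], turn=[0,0,0,0,0,0,0,0], grip=[1,1,0.5,0,0,0,0,0])

```text
time_s: 2.82
ee_pos: [0.4706, 0.0617, 0.0932]
tcp_rot: [3.14, -0.0, 1.326]
wrist_force: [-2.8, 0.4, 4.9]
gripper_width: 0.672
```

```bash
python3 - <<'E'
from h import *
i,K,P=snap("wrist","w2"); s=ctrl.read_state(); print(s["time_s"],s["ee_pos"],s["wrist_force"],s["gripper_width"])
E
```

```text
2.8667 [0.47064327 0.06166498 0.09321621] [-2.0059572   0.66213765  5.72005369] 0.6711303443923889
```

View pics/w2.png

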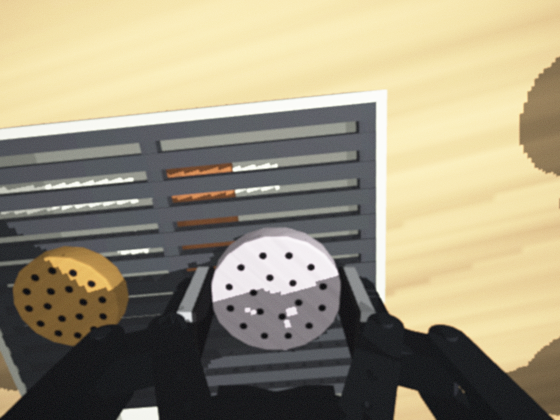

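The view shows the large disc centred between the closed pads at (275,288). The opening, about 57 mm, agrees with a held disc. I'll lift it and carry it over to the rest.

>>> apply_moves(slide=[[0,0,0.1],[0,0,0.3],[0,0,0.4],[0.02,-0.3,0.1],[0.03,-0.4,0],[0.03,-0.4,0],[0.03,-0.4,0],[0.03,-0.4,0]], turn=[0,0,0,0,0,0,0,0], grip=[0,0,0,0,0,0,0,0])

```text
time_s: 3.53
ee_pos: [0.4841, -0.1303, 0.1836]
tcp_rot: [3.14, 0.0, 1.326]
wrist_force: [0.6, 0.7, -0.3]
gripper_width: 0.673
```

>>> apply_moves(slide=[[0.03,-0.4,0],[0.03,-0.4,0],[0.03,-0.4,0],[0.02,-0.3,0],[0.01,-0.15,0],[0.01,-0.1,0],[0,0,0],[0,0,0]], turn=[0,0,0,0,0,0,0,0], grip=[0,0,0,0,0,0,0,0])

```text
time_s: 4.2
ee_pos: [0.4973, -0.3029, 0.1826]
tcp_rot: [3.142, -0.0, 1.326]
wrist_force: [0.7, 0.6, -0.0]
gripper_width: 0.669
```

```bash
python3 - <<'E'
from h import *
i,K,P=snap("wrist","w3"); s=ctrl.read_state(); print(s["time_s"],s["ee_pos"],s["tcp_rot"],s["wrist_force"],s["gripper_width"])
E
```

```text
4.25 [ 0.49740838 -0.3024096   0.18263062] [ 3.14152370e+00 -1.33266865e-04  1.32667285e+00] [ 0.39841398  0.19070113 -0.60260676] 0.6687931673966901
```

View pics/w3.png

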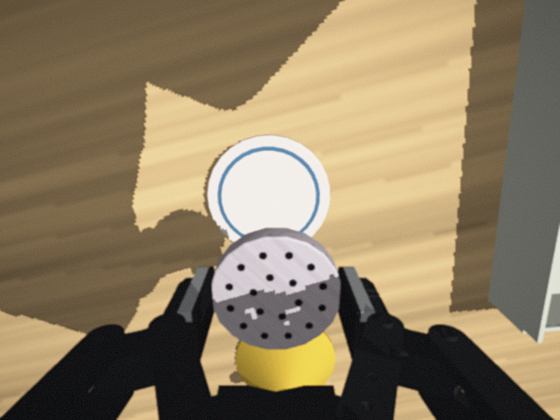

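The disc is held at (275,288), and the rest is partly visible with its rim spanning u=207–330 and its top edge at v=135. I'll fit a circle to the visible ring and rim.

```bash
python3 - <<'E'
from h import *
from scipy.optimize import least_squares
i=cv2.imread("pics/w3.png")[:,:,::-1].copy(); st=ctrl.read_state(); K,P=cam("wrist",st)
h=cv2.cvtColor(i,cv2.COLOR_RGB2HSV)
def fit(uv,z):
    p=np.array([ray(K,P,q,z) for q in uv])*1000
    r=least_squares(lambda q:np.hypot(*(p-q[:2]).T)-q[2],[*p.mean(0),50],loss="soft_l1"); return np.round(r.x,1),len(p)
m=cv2.inRange(h,(95,50,60),(125,255,255)); m[225:]=0;m[:135]=0;m[:,:205]=0;m[:,335:]=0
v,u=np.nonzero(m); print("ring",fit(np.c_[u,v],.014))
c=blob(i,(0,0,165),(180,45,255),(200,125,340,222))[:,0]; c=c[c[:,1]<218]; print("rim",fit(c,.014))
d=blob(i,(130,0,70),(180,60,255),(205,225,346,350)); print("disc",circ(K,P,d,st["ee_pos"][2]-.012), st["ee_pos"])
E
```

```text
ring (array([ 497.7, -310.3,   43.9]), 716)
rim (array([ 497.3, -310.1,   54.8]), 32)
disc [ 496.7 -303.1   58.1   62.3] [ 0.49740838 -0.3024096   0.18263062]
```

>>> apply_moves(slide=[[0,-0.07,-0.25],[0,0,-0.35],[0,0,-0.35],[0,0,-0.25],[0,0,-0.1],[0,0,-0.06],[0,0,-0.04],[0,0,0]], turn=[0,0,0,0,0,0,0,0], grip=[0,0,0,0,0,0,0,0])

```text
time_s: 4.92
ee_pos: [0.4978, -0.3103, 0.0431]
tcp_rot: [3.14, 0.0, 1.326]
wrist_force: [0.1, 0.4, 0.1]
gripper_width: 0.669
```

>>> apply_moves(slide=[[0,0,-0.03],[0,0,-0.015],[0,0,0],[0,0,0],[0,0,0],[0,0,0],[0,0,0],[0,0,0]], turn=[0,0,0,0,0,0,0,0], grip=[0,0,0,0,0,0,0,0])

```text
time_s: 5.58
ee_pos: [0.4975, -0.3106, 0.0383]
tcp_rot: [3.141, 0.0, 1.326]
wrist_force: [-1.7, 0.5, 6.3]
gripper_width: 0.669
```

>>> apply_moves(slide=[[0,0,0],[0,0,0],[0,0,0],[0,0,0],[0,0,0],[0,0,0.1],[0,0,0.3],[0,0,0.4]], turn=[0,0,0,0,0,0,0,0], grip=[0.45,0.6,0.8,1,1,1,1,1])

```text
time_s: 6.25
ee_pos: [0.4961, -0.3096, 0.1168]
tcp_rot: [-3.137, -0.002, 1.326]
wrist_force: [-0.2, 0.1, 0.6]
gripper_width: 1.004
```

>>> apply_moves(slide=[[0,0,0.4],[0,0,0.3],[0,0,0],[0,0,0],[0,0,0],[0,0,0],[0,0,0],[0,0,0]], turn=[0,0,0,0,0,0,0,0], grip=[1,1,1,1,1,1,1,1])

```text
time_s: 6.92
ee_pos: [0.4971, -0.3103, 0.1868]
tcp_rot: [-3.14, -0.001, 1.326]
wrist_force: [-0.1, 0.1, 0.8]
gripper_width: 1.001
```

```bash
python3 - <<'E'
from h import *
from scipy.optimize import least_squares
i,K,P=snap("wrist","w4"); s=ctrl.read_state(); print(s["time_s"],s["ee_pos"],s["gripper_width"])
h=cv2.cvtColor(i,cv2.COLOR_RGB2HSV)
def fit(uv,z):
    p=np.array([ray(K,P,q,z) for q in uv])*1000
    r=least_squares(lambda q:np.hypot(*(p-q[:2]).T)-q[2],[*p.mean(0),50],loss="soft_l1"); return np.round(r.x,1),len(p)
m=cv2.inRange(h,(95,50,60),(125,255,255)); n,l,st,c=cv2.connectedComponentsWithStats(m); k=1+st[1:,4].argmax(); print(st[k]); v,u=np.nonzero(l==k); print("ring",fit(np.c_[u,v],.014))
E
```

```text
6.9667 [ 0.49713071 -0.310313    0.18702746] 0.9972329563318639
[227 145 100  96 950]
ring (array([ 497.6, -310.7,   44. ]), 950)
```

View pics/w4.png

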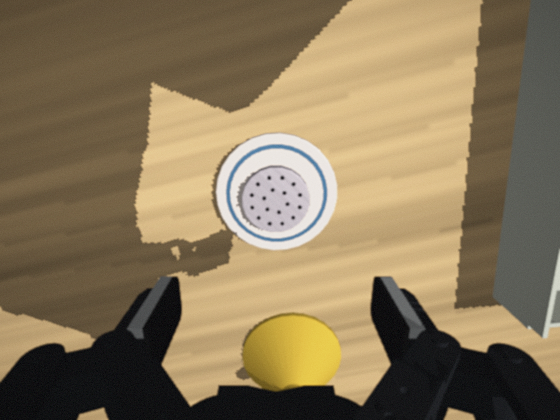

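The disc is down on the rest at (275,198) and the ring centre is at (277,193), so I'll measure the offset with the disc's true height.

```bash
python3 - <<'E'
from h import *
i=cv2.imread("pics/w4.png")[:,:,::-1].copy(); K,P=cam("wrist",ctrl.read_state())
h=cv2.cvtColor(i,cv2.COLOR_RGB2HSV); print(h[170,255],h[205,262],h[165,240])
for lo in ((0,0,100),(125,5,80)):
    for hi in ((180,60,205),(180,60,225)):
        c=blob(i,lo,hi,(240,162,312,238)); print(lo,hi,circ(K,P,c,.026))
E
```

```text
[ 17  15 236] [154  10 197] [110  16 197]
(0, 0, 100) (180, 60, 205) [ 504.6 -314.2   69.2   74.7]
(0, 0, 100) (180, 60, 225) [ 504.8 -314.3   70.6   76.2]
(125, 5, 80) (180, 60, 205) [ 498.7 -312.8   57.7   62.8]
(125, 5, 80) (180, 60, 225) [ 498.9 -312.5   58.6   62.4]
```

The large disc is within about 2 mm of the rest's centre, which is good enough. On to the small disc.

>>> apply_moves(slide=[[-0.06,0.35,0],[-0.06,0.35,0],[-0.06,0.35,0],[-0.06,0.35,0],[-0.06,0.35,0],[-0.06,0.35,0],[-0.06,0.35,0],[-0.05,0.35,0]], turn=[0,0,0,0,0,0,0,0], grip=[1,1,1,1,1,1,1,1])

```text
time_s: 7.63
ee_pos: [0.4495, -0.0289, 0.1876]
tcp_rot: [-3.141, 0.0, 1.326]
wrist_force: [0.6, -0.3, -0.1]
gripper_width: 0.998
```

>>> apply_moves(slide=[[0,0,-0.2],[0,0,-0.3],[0,0,-0.2],[0,0,0],[0,0,0],[0,0,0],[0,0,0],[0,0,0]], turn=[0,0,0,0,0,0,0,0], grip=[1,1,1,1,1,1,1,1])

```text
time_s: 8.3
ee_pos: [0.4508, -0.0306, 0.1189]
tcp_rot: [3.14, -0.0, 1.326]
wrist_force: [1.0, 0.2, 0.7]
gripper_width: 0.997
```

```bash
python3 - <<'E'
from h import *
i,K,P=snap("wrist","w5"); s=ctrl.read_state(); print(s["time_s"],s["ee_pos"])
for lo in ((8,90,60),(8,120,40)):
  S=blob(i,lo,(30,255,255),(200,220,360,380)); print("S",circ(K,P,S,.081),cv2.boundingRect(S))
E
```

```text
8.35 [ 0.45072496 -0.03056627  0.11871848]
S [449.8 -25.2  50.4  66.5] (228, 220, 124, 88)
S [449.8 -25.9  49.7  65.5] (228, 221, 123, 87)
```

>>> apply_moves(slide=[[0,0,-0.13],[0,0,-0.1],[0,0,0],[0,0,0],[0,0,0],[0,0,0],[0,0,0],[0,0,0]], turn=[0,0,0,0,0,0,0,0], grip=[1,1,0.6,0.3,0,-0.3,-0.3,-0.3])

```text
time_s: 9.02
ee_pos: [0.4507, -0.0305, 0.0958]
tcp_rot: [3.14, -0.0, 1.326]
wrist_force: [-4.0, -0.2, 7.7]
gripper_width: 0.526
```

>>> apply_moves(slide=[[0,0,0],[0,0,0],[0,0,0],[0,0,0.05],[0,0,0.3],[0,0,0.4],[0,0,0.15],[0,0,0]], turn=[0,0,0,0,0,0,0,0], grip=[-0.3,-0.3,-0.3,-0.3,-0.3,-0.3,-0.3,-0.3])

```text
time_s: 9.68
ee_pos: [0.4517, -0.0306, 0.189]
tcp_rot: [3.135, -0.001, 1.326]
wrist_force: [0.0, -0.7, -1.3]
gripper_width: 0.529
```

```bash
python3 - <<'E'
from h import *
i,K,P=snap("wrist","w6"); s=ctrl.read_state(); print(s["time_s"],s["ee_pos"],s["gripper_width"])
for lo in ((8,90,60),(8,120,40)):
  S=blob(i,lo,(30,255,255),(215,225,335,350)); print("S",circ(K,P,S,s["ee_pos"][2]-.0145),cv2.boundingRect(S))
E
```

```text
9.7333 [ 0.45092304 -0.03049082  0.18660994] 0.5301825189518486
S [460.  -24.4  54.5  70.4] (225, 239, 109, 111)
S [460.1 -28.4  49.   68.6] (226, 239, 108, 111)
```

View pics/w6.png

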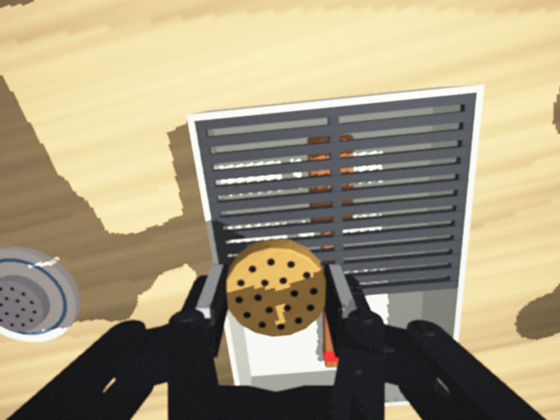

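The small disc is held squarely at (276,287) with an opening of about 45 mm. I'll carry it to the stack.

>>> apply_moves(slide=[[0.06,-0.35,0],[0.06,-0.35,0],[0.06,-0.35,0],[0.06,-0.35,0],[0.06,-0.35,0],[0.06,-0.35,0],[0.06,-0.35,0],[0.05,-0.36,0]], turn=[0,0,0,0,0,0,0,0], grip=[-0.3,-0.3,-0.3,-0.3,-0.3,-0.3,-0.3,-0.3])

```text
time_s: 10.4
ee_pos: [0.4969, -0.3129, 0.1832]
tcp_rot: [-3.14, -0.001, 1.326]
wrist_force: [0.2, 0.9, 0.2]
gripper_width: 0.527
```

>>> apply_moves(slide=[[0,0,-0.25],[0,0,-0.35],[0,0,-0.3],[0,0,-0.2],[0,0,-0.1],[0,0,-0.06],[0,0,0],[0,0,0]], turn=[0,0,0,0,0,0,0,0], grip=[-0.3,-0.3,-0.3,-0.3,-0.3,-0.3,-0.3,-0.3])

```text
time_s: 11.07
ee_pos: [0.4976, -0.3116, 0.0595]
tcp_rot: [3.141, 0.0, 1.326]
wrist_force: [0.1, 0.5, 0.2]
gripper_width: 0.526
```

>>> apply_moves(slide=[[0.01,0,-0.03],[0,0,-0.02],[0,0,-0.015],[0,0,0],[0,0,0],[0,0,0],[0,0,0],[0,0,0]], turn=[0,0,0,0,0,0,0,0], grip=[-0.3,-0.3,-0.3,-0.3,-0.3,-0.3,-0.3,-0.3])

```text
time_s: 11.73
ee_pos: [0.4986, -0.3115, 0.0528]
tcp_rot: [3.141, 0.0, 1.326]
wrist_force: [0.4, 1.1, 5.9]
gripper_width: 0.53
```

Contact at 6 N, at the expected height. I'll release it, go up and check.

>>> apply_moves(slide=[[0,0,0],[0,0,0],[0,0,0],[0,0,0],[0,0,0],[0,0,0],[0,0,0.1],[0,0,0.3]], turn=[0,0,0,0,0,0,0,0], grip=[0.12,0.3,0.5,0.8,1,1,1,1])

```text
time_s: 12.4
ee_pos: [0.4968, -0.3104, 0.0896]
tcp_rot: [-3.135, -0.002, 1.326]
wrist_force: [-0.6, 0.4, -0.0]
gripper_width: 1.002
```

>>> apply_moves(slide=[[0,0,0.4],[0,0,0.4],[0,0,0.2],[0,0,0],[0,0,0],[0,0,0],[0,0,0],[0,0,0]], turn=[0,0,0,0,0,0,0,0], grip=[1,1,1,1,1,1,1,1])

```text
time_s: 13.07
ee_pos: [0.498, -0.3112, 0.1911]
tcp_rot: [-3.14, -0.001, 1.326]
wrist_force: [0.5, 0.0, -0.8]
gripper_width: 0.996
```

```bash
python3 - <<'E'
from h import *
i,K,P=snap("wrist","w7"); s=ctrl.read_state(); print(s["time_s"],s["ee_pos"],s["gripper_width"])
c=blob(i,(8,90,60),(30,255,255),(230,150,325,250)); print("S",circ(K,P,c,.038))
c=blob(i,(125,5,80),(180,60,225),(230,150,325,250)); print("L",circ(K,P,c,.026))
i,K,P=snap("top","t7")
c=blob(i,(8,110,60),(30,255,255),(395,215,425,258)); print("S top",circ(K,P,c,.038))
E
```

```text
13.1167 [ 0.49805466 -0.31123992  0.19127003] 0.9999408675076368
S [ 499.3 -312.8   46.8   48.5]
L [ 498.  -311.8   59.    59.7]
S top [ 501.4 -306.9   39.8   44.7]
```

View pics/w7.png

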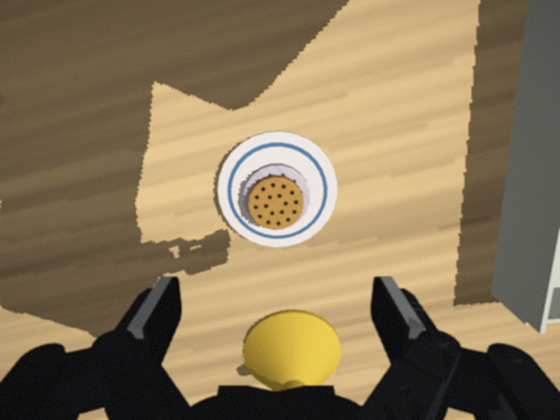

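The brass disc is on top. The wrist camera puts the small disc at (499.3,-312.8), the large at (498.0,-311.8) and the rest at (497.6,-310.7), so all agree within about 2 mm. Next is the paddle: grip point about (636,-12), jaw yaw about 1.353.

>>> apply_moves(slide=[[0.15,0.33,0],[0.15,0.33,0],[0.15,0.33,0],[0.15,0.33,0],[0.15,0.33,0],[0.15,0.33,0],[0.15,0.33,0],[0.15,0.33,0]], turn=[0.0085,0,0,0,0,0,0,0], grip=[1,1,1,1,0.4,0.4,0.4,0.4])

```text
time_s: 13.83
ee_pos: [0.6187, -0.0456, 0.1919]
tcp_rot: [-3.141, 0.0, 1.353]
wrist_force: [0.4, 0.2, -0.9]
gripper_width: 0.699
```

>>> apply_moves(slide=[[0.17,0.35,-0.1],[0,0,-0.3],[0,0,-0.3],[0,0,0],[0,0,0],[0,0,0],[0,0,0],[0,0,0]], turn=[0,0,0,0,0,0,0,0], grip=[0.4,0.4,0.4,0.4,0.4,0.4,0.4,0.4])

```text
time_s: 14.5
ee_pos: [0.6359, -0.0128, 0.1242]
tcp_rot: [3.139, -0.0, 1.352]
wrist_force: [0.2, 0.0, 1.3]
gripper_width: 0.703
```

```bash
python3 - <<'E'
from h import *
i,K,P=snap("wrist","w8"); s=ctrl.read_state(); print(s["time_s"],s["ee_pos"],s["tcp_rot"],s["gripper_width"])
H=blob(i,(0,150,60),(14,255,255),(230,215,320,400))
p=np.array([ray(K,P,q[0],.018) for q in H])*1000; r=cv2.minAreaRect(p.astype(np.float32)); print(r, np.round(cv2.boxPoints(r)))
E
```

```text
14.55 [ 0.63580076 -0.01276989  0.12390527] [ 3.13928208e+00 -3.25590465e-04  1.35221005e+00] 0.6988583593580283
((645.1693725585938, -15.818397521972656), (19.62452507019043, 25.85700798034668), 77.45965576171875) [[630. -23.]
 [656. -28.]
 [660.  -9.]
 [635.  -3.]]
```

View pics/w8.png

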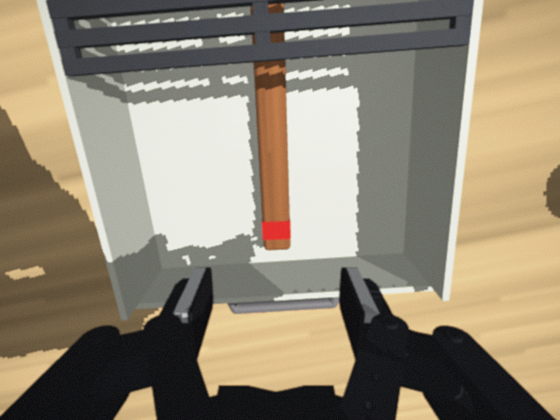

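The band is at (277,231), the butt at v≈249, and the handle lies along the jaws' centre line. The butt is about (658,-18), so the grasp point is good. I'll descend.

>>> apply_moves(slide=[[0.04,-0.02,-0.2],[0,0,-0.3],[0,0,-0.2],[0,0,-0.1],[0,0,-0.04],[0,0,0],[0,0,0],[0,0,0]], turn=[0,0,0,0,0,0,0,0], grip=[0.2,0.2,0.2,0.2,0.1,0,-0.2,-0.2])

```text
time_s: 15.22
ee_pos: [0.6401, -0.0145, 0.04]
tcp_rot: [3.139, -0.0, 1.353]
wrist_force: [0.6, -0.2, -0.3]
gripper_width: 0.398
```

>>> apply_moves(slide=[[0,0,-0.02],[0,0,-0.02],[0,0,-0.01],[0,0,0],[0,0,0],[0,0,0],[0,0,0],[0,0,0]], turn=[0,0,0,0,0,0,0,0], grip=[-0.3,-0.3,-0.3,-0.3,-0.3,-0.3,-0.3,-0.3])

```text
time_s: 15.88
ee_pos: [0.6393, -0.0144, 0.0333]
tcp_rot: [3.142, -0.0, 1.353]
wrist_force: [0.5, -0.8, -0.3]
gripper_width: 0.35
```

>>> apply_moves(slide=[[0,0,0],[0,0,0],[0,0,0],[0,0,0],[0,0,0],[0,0,0],[0,0,0],[0,0,0]], turn=[0,0,0,0,0,0,0,0], grip=[-0.5,-0.8,-1,-1,-1,-1,-1,-1])

```text
time_s: 16.55
ee_pos: [0.6395, -0.0144, 0.0336]
tcp_rot: [3.141, -0.0, 1.353]
wrist_force: [-0.8, -0.1, 6.5]
gripper_width: 0.211
```

>>> apply_moves(slide=[[0,0,0.05],[0,0,0.1],[0,0,0.1],[0,0,0.1],[0,0,0.05],[0,0,0],[0,0,0],[0,0,0]], turn=[0,0,0,0,0,0,0,0], grip=[-1,-1,-1,-1,-1,-1,-1,-1])

```text
time_s: 17.22
ee_pos: [0.639, -0.0144, 0.0729]
tcp_rot: [-3.141, 0.0, 1.353]
wrist_force: [-0.7, -0.4, -0.9]
gripper_width: 0.211
```

>>> apply_moves(slide=[[0,0,0.05],[0,0,0.05],[0,0,0.05],[0,0,0.05],[0,0,0.05],[0,0,0],[0,0,0],[0,0,0]], turn=[0,0,0,0,0,0,0,0], grip=[-1,-1,-1,-1,-1,-1,-1,-1])

```text
time_s: 17.88
ee_pos: [0.6394, -0.0144, 0.0984]
tcp_rot: [3.141, -0.0, 1.353]
wrist_force: [0.9, 0.1, -2.4]
gripper_width: 0.211
```

```bash
python3 - <<'E'
from h import *
s=ctrl.read_state(); print(s["ee_pos"],s["wrist_force"],s["moment"],s["gripper_width"])
i,K,P=snap("side","s9"); j,_,_=snap("wrist","w9")
cv2.imwrite("pics/c9.png",np.hstack([cv2.resize(i[130:300,180:370],(470,420),interpolation=2)[:,:,::-1],cv2.resize(j,(330,248))[:,:,::-1].repeat(1,0)[np.arange(420)%248]]))
E
```

```text
[ 0.63943972 -0.01443073  0.09837297] [ 0.94446616  0.06598805 -2.39273083] [-5.33826075e-02 -4.51393284e-01 -2.33240695e-04] 0.21063674617400782
```

View pics/c9.png

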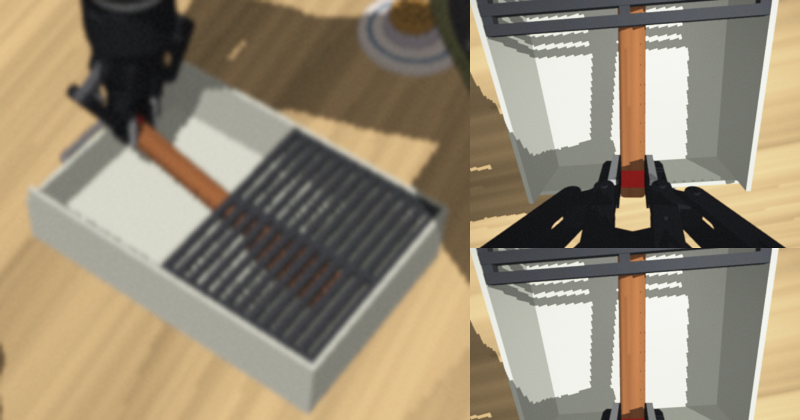

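The side view shows the handle already tilting up out of the opening, the blade under the grate, and small forces (2.4 N). The grip works as a pivot. I'll raise the handle and draw it out along the slant, pivoting the paddle against the grate edge.

>>> apply_moves(slide=[[0.02,0,0.06],[0.02,0,0.06],[0.02,-0.01,0.06],[0.05,-0.01,0.06],[0.05,-0.01,0.06],[0.05,-0.01,0.06],[0.05,-0.01,0.06],[0,0,0]], turn=[0,0,0,0,0,0,0,0], grip=[-1,-1,-1,-1,-1,-1,-1,-1])

```text
time_s: 18.65
ee_pos: [0.6667, -0.0198, 0.142]
tcp_rot: [3.139, -0.0, 1.352]
wrist_force: [1.1, -1.6, -1.5]
gripper_width: 0.207
```

>>> apply_moves(slide=[[0.02,0,0.06],[0.02,-0.01,0.06],[0.01,0,0.06],[0.01,0,0.06],[0.01,0,0.06],[0,0,0.06],[0,0,0],[0,0,0]], turn=[0,0,0,0,0,0,0,0], grip=[-1,-1,-1,-1,-1,-1,-1,-1])

```text
time_s: 19.32
ee_pos: [0.6725, -0.0204, 0.1769]
tcp_rot: [3.14, -0.0, 1.353]
wrist_force: [1.1, 0.3, -2.4]
gripper_width: 0.207
```

```bash
python3 - <<'E'
from h import *
s=ctrl.read_state(); print(s["ee_pos"],s["wrist_force"],s["moment"],s["gripper_width"])
i,K,P=snap("wrist","w10")
h=cv2.cvtColor(i,cv2.COLOR_RGB2HSV); m=cv2.inRange(h,(4,130,60),(16,255,255)); m[:,:200]=0; m[:,360:]=0
for v in range(0,300,20):
    u=np.nonzero(m[v])[0]; print(v,(u.min(),u.max(),len(u)) if len(u) else None,end=" ")
E
```

```text
[ 0.6725024  -0.02041225  0.17685725] [ 1.12353192  0.28214335 -2.44764897] [-0.06753422 -0.62256507 -0.01984887] 0.20652718240241388
0 (np.int64(298), np.int64(306), 9) 20 (np.int64(245), np.int64(308), 64) 40 (np.int64(244), np.int64(308), 65) 60 (np.int64(260), np.int64(291), 32) 80 (np.int64(260), np.int64(292), 33) 100 (np.int64(260), np.int64(292), 33) 120 (np.int64(260), np.int64(292), 33) 140 (np.int64(259), np.int64(293), 35) 160 (np.int64(259), np.int64(293), 35) 180 (np.int64(259), np.int64(293), 35) 200 (np.int64(258), np.int64(294), 37) 220 (np.int64(258), np.int64(295), 38) 240 (np.int64(257), np.int64(295), 39) 260 (np.int64(256), np.int64(295), 40) 280 (np.int64(257), np.int64(294), 38)
```

The tilt from the handle's apparent width is about 38°, which matches the plan, and the blade is starting to clear the edge. I'll keep going up.

>>> apply_moves(slide=[[0,0,0.06],[0,0,0.06],[-0.01,0,0.06],[-0.01,0,0.06],[-0.01,0,0.06],[-0.01,0,0.06],[0,0,0.06],[0,0,0]], turn=[0,0,0,0,0,0,0,0], grip=[-1,-1,-1,-1,-1,-1,-1,-1])

```text
time_s: 20.03
ee_pos: [0.6687, -0.0204, 0.2201]
tcp_rot: [3.139, -0.0, 1.353]
wrist_force: [1.5, -1.0, -0.0]
gripper_width: 0.207
```

>>> apply_moves(slide=[[0,0,0.06],[0,0,0.06],[0,0,0.06],[0,0,0.06],[0,0,0.06],[0,0,0.06],[0,0,0],[0,0,0]], turn=[0,0,0,0,0,0,0,0], grip=[-1,-1,-1,-1,-1,-1,-1,-1])

```text
time_s: 20.7
ee_pos: [0.6685, -0.0205, 0.2548]
tcp_rot: [3.141, -0.0, 1.353]
wrist_force: [1.1, -0.1, -1.6]
gripper_width: 0.202
```

```bash
python3 - <<'E'
from h import *
s=ctrl.read_state(); print(s["ee_pos"],s["wrist_force"],s["moment"],s["gripper_width"])
i,K,P=snap("wrist","w11")
h=cv2.cvtColor(i,cv2.COLOR_RGB2HSV); m=cv2.inRange(h,(4,130,60),(16,255,255)); m[:,:200]=0; m[:,360:]=0
for v in range(0,300,20):
    u=np.nonzero(m[v])[0]; print(v,(u.min(),u.max(),len(u)) if len(u) else None,end=" ")
E
```

```text
[ 0.66845882 -0.02045122  0.25480697] [ 1.10751316 -0.13594183 -1.58704204] [-0.11977019 -0.4549888   0.02709785] 0.2019735540707649
0 None 20 None 40 (np.int64(256), np.int64(301), 46) 60 (np.int64(255), np.int64(302), 48) 80 (np.int64(253), np.int64(303), 51) 100 (np.int64(252), np.int64(304), 53) 120 (np.int64(265), np.int64(291), 27) 140 (np.int64(264), np.int64(291), 28) 160 (np.int64(263), np.int64(292), 30) 180 (np.int64(262), np.int64(292), 31) 200 (np.int64(260), np.int64(294), 35) 220 (np.int64(260), np.int64(294), 35) 240 (np.int64(259), np.int64(294), 36) 260 (np.int64(258), np.int64(294), 37) 280 (np.int64(258), np.int64(293), 36)
```

The tilt is now about 54°, with the tip at about (0.537, z=0.05), right at the grate edge. I'll draw it away from the edge and up.

>>> apply_moves(slide=[[0.06,-0.01,0.05],[0.06,-0.02,0.05],[0.06,-0.01,0.06],[0.06,-0.02,0.08],[0.06,-0.01,0.1],[0,0,0.15],[0,0,0.15],[0,0,0]], turn=[0,0,0,0,0,0,0,0], grip=[-1,-1,-1,-1,-1,-1,-1,-1])

```text
time_s: 21.42
ee_pos: [0.6986, -0.0274, 0.321]
tcp_rot: [3.138, -0.0, 1.353]
wrist_force: [0.4, -0.7, 1.0]
gripper_width: 0.206
```

>>> apply_moves(slide=[[0,0,0.15],[0,0,0.2],[-0.1,0,0.2],[-0.1,0,0.2],[-0.1,0,0.2],[-0.1,0,0.2],[-0.1,0,0.15],[0,0,0.1]], turn=[0,0,0,0,0,0,0,0], grip=[-1,-1,-1,-1,-1,-1,-1,-1])

```text
time_s: 22.08
ee_pos: [0.647, -0.0273, 0.4602]
tcp_rot: [3.14, -0.0, 1.353]
wrist_force: [0.0, -0.3, -0.9]
gripper_width: 0.205
```

>>> apply_moves(slide=[[0,0,0],[0,0,0],[0,0,0],[0,0,0],[0,0,0],[0,0,0],[0,0,0],[0,0,0]], turn=[0,0,0,0,0,0,0,0], grip=[-1,-1,-1,-1,-1,-1,-1,-1])

```text
time_s: 22.75
ee_pos: [0.6483, -0.0274, 0.4581]
tcp_rot: [-3.141, 0.0, 1.353]
wrist_force: [0.5, 0.4, -1.1]
gripper_width: 0.202
```

```bash
python3 - <<'E'
from h import *
s=ctrl.read_state(); print(s["ee_pos"],s["wrist_force"],s["moment"],s["gripper_width"],abs(s["joint_velocities"]).max())
i,K,P=snap("wrist"); j,_,_=snap("side"); t,_,_=snap("top")
cv2.imwrite("pics/fin.png",np.hstack([cv2.resize(x,(400,300)) for x in (i,j)])[:,:,::-1])
a=cv2.imread("pics/fin.png"); cv2.imwrite("pics/fin.png",np.vstack([a,np.hstack([cv2.resize(t,(400,300))[:,:,::-1],a[:,400:]*0])]))
h=cv2.cvtColor(i,cv2.COLOR_RGB2HSV); m=cv2.inRange(h,(4,130,60),(16,255,255)); m[:,:200]=0; m[:,360:]=0
v,u=np.nonzero(m); v0=v.min()+4; w=(m[v0]>0).sum(); d=.04*K[0,0]/w
print(v0,w,(P@[*(np.linalg.inv(K)@[276,v0,1]*d),1])[:3])
for v in range(0,300,30): print(v,(m[v]>0).sum(),end=" ")
E
```

```text
[ 0.64833522 -0.02741505  0.45809245] [ 0.53653779  0.40916762 -1.1408583 ] [-0.01959299 -0.05098979 -0.00743723] 0.2023344905439484 0.0017261636436029292
19 49 [0.50823803 0.00299316 0.26744069]
0 0 30 51 60 54 90 54 120 28 150 30 180 34 210 35 240 37 270 36
```

View pics/fin.png

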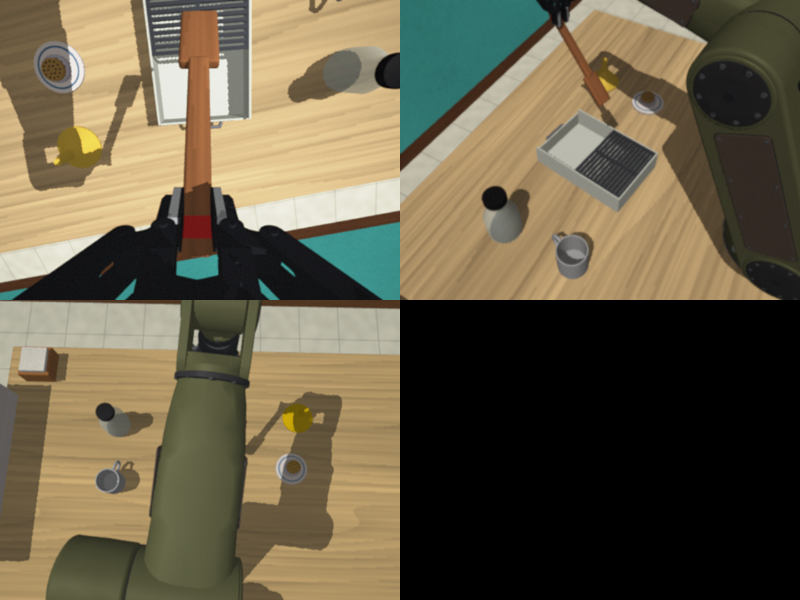

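The paddle hangs free with its tip at about z=0.26 (0.169 needed) and the arm is still. The stack sits on the rest, and the mug, carafe and funnel are where they were. I'll hand in.

```bash
python3 -c "
from station import ctrl
print(ctrl.job_done())"
```

```text
the job is handed in; nothing more can be done
None
```

The job is done and handed in at about 23 s of the 66 s allowed; the hand-in reports no verdict.

- **Discs:** I put the large disc on the rest, then the small one on top. After release the wrist camera put the rest, large disc and small disc centres within about 2–3 mm of each other. The top view put the small disc about 6 mm off in y and 2 mm off in x from that. I did not act on it, because its blob was small (about 40–45 mm fitted across for a 48 mm disc) and its earlier reading of the rest had also been about 4 mm off in y.
- **Paddle:** I gripped it near the red band and pivoted it against the grate edge to about 54°. It came out through the opening with wrist-force readings of about 2.5 N or less. I finished still holding it, with the blade tip at about z = 0.26 m. The requirement is 0.169 m, which is 10 cm above the tray's top.
- **Rest of the scene:** In the last pictures the mug, carafe and funnel look unmoved; I compared them by eye, not by measurement. The highest wrist force reported after any move was about 8 N.

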